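Swap three jars round into the blocks that fit them

ROBOT

A 6-joint arm with a two-finger parallel gripper is mounted at the origin on a cart in front of the work surface, level with it; the furniture and walls round the work are solid. World frame = base frame: x ahead of the robot, y to its left, z up, the work surface at z = 0. Lengths are in m, angles in degrees, forces in N, time in s.
With the tool pointing down it reaches from about 0.35 to 0.8 m from the base axis. Payload 7.3 kg.
Tool frame: the origin (TCP) lies midway between the tips of the shut fingers; the grasp point (between the pads) lies 19 mm behind it (r.pinch_z is the distance from the TCP to the grasp point, in m); z points along the fingers, y is the line along which they close (so a half turn about z gives the same grasp; the last joint's range is limited). The gripper opens to 85 mm and grips with 20 to 120 N. Pads are 22 mm wide; open, the fingers measure 114 mm over their backs; the gripper's body (76 mm by 85 mm) begins 54 mm behind the grasp point. The pads swing forward as they close: fully open they stand 13 mm farther back than shut.
Start: joints at [58.671, 19.595, 87.324, -0, 73.075, -8.365], TCP at [0.205, 0.483, 0.231] pointing down, gripper open.
Joint ranges: [-145.02, 145.02], [-44.19, 115.74], [2.07, 154.8], [-57.11, 237.11], [16.16, 152.29], [-177.93, 177.93]. Speed limits (degrees/s): [147.25, 147.25, 180, 180, 180, 180].

INTERFACE

Orientations are given as [roll, pitch, yaw] about the fixed x, y, z axes, in that order (R = Rz(yaw) Ry(pitch) Rx(roll)).
In Python, from plant import r gives the robot as it stands.
- The arm moves only by the tool play_rows, never from a script. Its argument "moves" is a list of rows, each an object with "fingers": the closure, from -1 (fully open) to 1 (shut); "translation": the shift along the tool's x, y, z each as a share of 100 mm, from -1 to 1, a list of three; "spin": the turn about the tool's z as a share of 0.5 rad, from -1 to 1. In form: [{"fingers": fingers, "translation": [tx, ty, tz], "spin": spin}, ...]. A call has 1 to 12 rows; each row shifts and turns the commanded pose from where the row before left it, along the tool's axes as they then stand; what a row does not reach is not made up. A row lasts 1/10 s, in which the tool goes at most 50 mm and 8.59 degrees, less where a joint would pass 70% of its speed; a pose out of reach is approached as far as the arm can. A call with a number of a shift or a turn outside -1 to 1 is refused whole. A call with a gripper value outside its range is refused whole. The fingers move at their own pace and stop on an object; "newtons" is the grip in N (left out, the last holds). Time passes only in rows, so rows that do not move let the fingers close. It gives the time, the measured TCP pose, the force, the opening and the grip force at its end, in the units of the state.
- r.get_obs(): the state, without advancing time (a new reading comes with each control period).
- r.capture(name): name is "side" or "top" or "wrist"; returns (picture, depth): 384x512x3 uint8, red, green, blue; 384x512 float32, m along the optical axis (not along the pixel's ray), 0 where there is no reading.
- r.camera_info(name): a dict with "fx", "fy", "cx", "cy" (pixels), "k1" (the pictures are not rectified: a ray, as slopes to the right and down, at radius r is drawn at 1 + k1 r^2 times it, then the intrinsics apply), "cam_to_world" (4x4, takes a point from camera to world coordinates). Camera axes: x right, y down, z forward; pixel columns grow to the right and rows downward; lengths in m; the calibration is good to about 2 mm. A picture is of the moment at which its call begins: read the wrist's pose just before it. camera_info takes no time and is no camera call; for the wrist camera it gives the pose at the moment of the call.
- r.sign_off(): hands the job in; it is judged then, once.
The state is a dict: "time": time; "joints": joint angles; "joint_vel": joint speeds; "tau": joint torques, N m; "eef_pos": TCP position; "tool_rot": TCP orientation; "force": force on the tool from outside, world axes, zero at the start; "moment": the same for the moment, N m; "finger_gap": finger opening in m; "grasp_force": force on a finger pad.
Only numpy, scipy, OpenCV 4.12 (cv2) and the standard library are available. Lean on these libraries where they do the work, as an engineer would, in place of code of your own. Each camera call takes 0.05 s, during which the arm holds its last target. There are 200 camera calls.

TASK

The three lidded jars standing on the screwed-down wooden blocks have got mixed up: put each jar into the block whose round recess is made for it (a little wider than the jar: tall wide jar in the widest, squat jar in the middle-sized one, little jar in the narrowest), so that it stands upright, fully down in the recess. Every block is taken at the start, so park a jar on the empty cork tile (or on bare table) on the way; keep the jars upright, and leave the glue bottle and the bauble standing where they are.

Things in the scene. Friction and masses are not known exactly. Their poses are not given: they have to be found in the camera images.
- jar_tall: the tall wide jar, a closed round jar with lid, 68 mm in diameter, 109 mm tall, loose; origin at the centre of its underside, z up through the lid; grip round the body. About 0.33 kg. It starts on top of the narrow block, bridging its recess, underside 22 mm above the table
- jar_mid: the middle jar (squat, black cap), a closed round jar with lid, 58 mm in diameter, 56 mm tall, loose; origin at the centre of its underside, z up through the lid; grip round the body. About 0.1 kg. It starts loosely in the wide block, underside 10 mm above the table
- jar_little: the little jar, a closed round jar with lid, 36 mm in diameter, 55 mm tall, loose; origin at the centre of its underside, z up through the lid; grip round the body. About 0.05 kg. It starts loosely in the middle block, underside 10 mm above the table
- block_wide_recess (a point): centre of the recess floor of the wide block: a square wooden block 100x100x22 mm, screwed to the table, with a round recess 78 mm in diameter, 12 mm deep, in the middle of its top (3 mm chamfer round its mouth); the floor lies 10 mm above the table and the block's top 12 mm above this point; z up, x and y along the block's sides. It belongs to the tall wide jar. Its place varies
- block_middle_recess (a point): centre of the recess floor of the middle block: a square wooden block 100x100x22 mm, screwed to the table, with a round recess 66 mm in diameter, 12 mm deep, in the middle of its top (3 mm chamfer round its mouth); the floor lies 10 mm above the table and the block's top 12 mm above this point; z up, x and y along the block's sides. It belongs to the middle jar. Its place varies
- block_narrow_recess (a point): centre of the recess floor of the narrow block: a square wooden block 100x100x22 mm, screwed to the table, with a round recess 46 mm in diameter, 12 mm deep, in the middle of its top (3 mm chamfer round its mouth); the floor lies 10 mm above the table and the block's top 12 mm above this point; z up, x and y along the block's sides. It belongs to the little jar. Its place varies
- cork_tile: square brown cork tile 110x110x4 mm, fixed flat on the table, empty: a free spot for parking; origin at the centre of its underside, on the table
- glue_bottle: bystander: a tall slim glue bottle with nozzle, 48 mm in diameter, 172 mm tall, loose, standing; origin at the centre of its underside; leave it where it is
- bauble: bystander: a painted ball ornament with a foot ring and a hanging loop, 72 mm in diameter, 100 mm tall, loose, standing; origin at the centre of its underside; leave it where it is. (Others hang fixed in a row over the back of the table, from about x = 0.66 m on and from about 0.33 m above the table upward: keep wrist and arm clear of them, swing on a short radius)
There are look-alikes about, which are no part of the job. Leave any blue look-alike of the jar_mid alone.

How it is judged (in metres and radians):
At the end, for the whole second after the job is handed in: Tall jar in the wide block, middle jar in the middle block, little jar in the narrow block: each within 9 mm of the recess centre, its underside within 5 mm of the recess floor, tilted less than 0.1 rad, released and at rest (horizontal distance between jar_tall and block_wide_recess below 0.009 m and z of jar_tall in the frame of block_wide_recess between -0.005 and 0.005 m and angle between each of jar_tall, jar_mid, jar_little's own z axis and vertical below 0.1 rad and linear speed of each of jar_tall, jar_mid, jar_little below 0.02 m/s and horizontal distance between jar_mid and block_middle_recess below 0.009 m and z of jar_mid in the frame of block_middle_recess between -0.005 and 0.005 m and horizontal distance between jar_little and block_narrow_recess below 0.009 m and z of jar_little in the frame of block_narrow_recess between -0.005 and 0.005 m); the robot touches nothing.
It fails at once if the glue bottle is shifted by more than 30 mm or knocked over (distance of glue_bottle from where it was at the start of the episode above 0.03 m or angle between glue_bottle's own z axis and vertical above 0.5 rad).
It fails at once if the bauble is shifted by more than 30 mm or knocked over (distance of bauble from where it was at the start of the episode above 0.03 m or angle between bauble's own z axis and vertical above 0.5 rad).
It fails at once if a jar is tipped over by more than 0.7 rad (angle between any of jar_tall, jar_mid, jar_little's own z axis and vertical above 0.7 rad).
It also fails if it takes over 128 s, if anything falls off the work surface, if the arm or the gripper's body presses on something with over 40 N, if the wrist force passes 120 N, or if a joint passes its speed limit or range.

## Working session

There is one attempt and no reset: what is moved stays moved. The work goes in short steps, Python scripts to look and compute and a tool call to move; the robot and the scene stay as the last step left them, time stands still between calls to the robot, and variables do not carry over. Pictures are saved under pics/ and viewed, at most 14 in all, crops included, and the job is handed in when it is done.

Besides the shell and the picture viewer there is one more tool, called after "Emit:" as name([rows], argument=value, ...), one row to a line, values as JSON. play_rows: Moves the arm, as the interface text tells. Shift numbers are shares of 100 mm and turn numbers shares of 0.5 rad, none past 1 either way. Its arguments: {"type":"object","properties":{"moves":{"type":"array"},"newtons":{"type":"number"}},"required":["moves"]}

```bash
ls; mkdir -p pics; cat > h.py <<'E'
import numpy as np, cv2
from plant import r
def cam(n):
    i=r.camera_info(n); return i
def ray(i,u,v):
    x=(u-i['cx'])/i['fx'];y=(v-i['cy'])/i['fy']
    a,b=x,y
    for _ in range(20):
        s=1+i['k1']*(a*a+b*b); a,b=x/s,y/s
    T=np.array(i['cam_to_world']); return T[:3,3],T[:3,:3]@np.array([a,b,1.0])
def onz(i,u,v,z):
    o,d=ray(i,u,v); return o+d*(z-o[2])/d[2]
def pt(i,u,v,dep):
    o,d=ray(i,u,v); return o+d*dep
def cloud(i,dep):
    h,w=dep.shape; v,u=np.mgrid[0:h,0:w]
    o,d0=ray(i,0,0)
    x=(u-i['cx'])/i['fx'];y=(v-i['cy'])/i['fy'];a,b=x,y
    for _ in range(20):
        s=1+i['k1']*(a*a+b*b); a,b=x/s,y/s
    T=np.array(i['cam_to_world']); P=np.stack([a,b,np.ones_like(a)],-1)*dep[...,None]
    return P@T[:3,:3].T+T[:3,3]
def save(n,im): cv2.imwrite('pics/'+n+'.png',im[...,::-1])
E
python3 - <<'E'
from h import *
o=r.get_obs(); print(o['time'],o['eef_pos'],o['tool_rot'],o['finger_gap'])
for n in ['side','top']:
    im,d=r.capture(n); save(n+'0',im); np.savez('/tmp/'+n+'0',im=im,d=d)
    i=cam(n); print(n,i['fx'],i['k1'],np.round(i['cam_to_world'],3).tolist(), (d>0).mean())
E
```

```text
pics
0.0 [0.20459269 0.48304871 0.23060803] [-1.79910357e+02 -1.15830580e-02  1.57035686e+02] 0.08521366685052073
side 435.97061700503093 -0.155105327363083 [[-0.95, -0.105, 0.294, 0.127], [-0.311, 0.373, -0.874, 1.231], [-0.018, -0.922, -0.387, 0.606], [0.0, 0.0, 0.0, 1.0]] 0.9958546956380209
top 377.6114559649254 0.00971713463665622 [[0.047, -0.977, 0.21, 0.316], [-0.999, -0.047, 0.007, 0.008], [0.003, -0.21, -0.978, 1.129], [0.0, 0.0, 0.0, 1.0]] 0.996002197265625
```

View pics/top0.png

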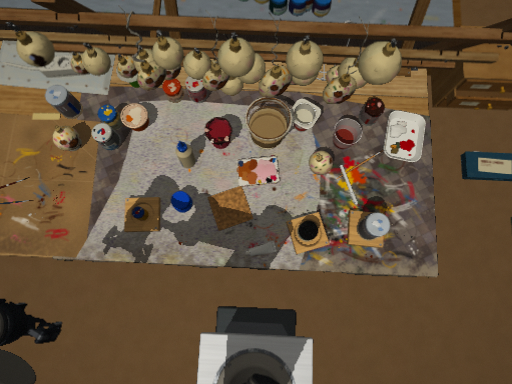

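View pics/side0.png

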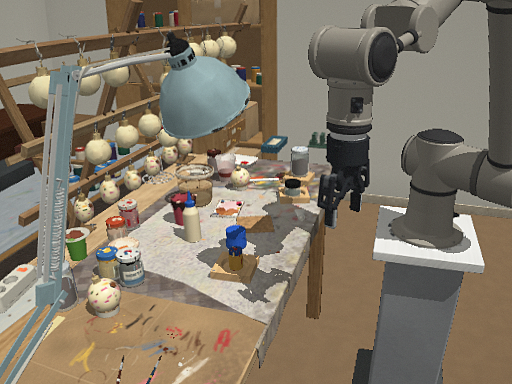

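The top view shows the middle block with the little jar at (142,213), the wide block with the black-capped jar at (309,231), and the narrow block with the tall jar at (370,227). The cork is at (230,207), the glue bottle at (185,153), and baubles stand at (320,161) and (66,137).

Look-alikes:
- Mid jar: the blue jar at (181,201), against the black-capped one at (309,231), which I choose.
- Little jar: the dark red jars at (374,105) and (218,130), against the one on the block at (140,213), which I choose.
- Tall jar: the grey-blue jar at (63,98), against the one on the block at (375,225), which I choose.

```bash
python3 - <<'E'
from h import *
z=np.load('/tmp/top0.npz'); im,d=z['im'],z['d']; i=cam('top'); P=cloud(i,d); np.save('/tmp/P.npy',P)
for n,(u,v) in dict(table=(270,215),little=(139,212),mid=(309,229),tall=(376,224),blue=(181,200),cork=(230,207),bauble=(320,160),glue=(183,147),plate=(260,172)).items(): print(n,P[v,u].round(3))
c=im[180:270,110:410]; c=cv2.resize(c,(798,240),interpolation=cv2.INTER_CUBIC)
z=np.load('/tmp/side0.npz'); s=z['im']; a=cv2.resize(s[215:290,195:295],(398,300),interpolation=cv2.INTER_CUBIC); b=cv2.resize(s[140:215,260:360],(400,300),interpolation=cv2.INTER_CUBIC)
save('crop0',np.vstack([c,np.hstack([a,b])]))
# top discs: points within z range near seeds
for n,(u,v),zl,zh in [('little',(139,212),.055,.075),('mid',(309,229),.055,.075),('tall',(376,224),.12,.14),('blue',(181,200),.045,.075),('glue',(183,147),.02,.2),('bauble',(320,160),.02,.12)]:
    q=P[max(0,v-25):v+25,u-25:u+25].reshape(-1,3); q=q[(q[:,2]>zl)&(q[:,2]<zh)]
    print(n,len(q),q.min(0).round(3),q.max(0).round(3),((q.min(0)+q.max(0))/2).round(4),np.median(q[:,2]).round(4))
E
```

```text
table [ 0.494 -0.026  0.002]
little [0.475 0.349 0.065]
mid [ 0.449 -0.135  0.066]
tall [ 0.463 -0.305  0.129]
blue [0.517 0.235 0.056]
cork [0.512 0.096 0.007]
bauble [ 0.649 -0.162  0.082]
glue [0.656 0.229 0.122]
plate [0.624 0.01  0.011]
little 116 [0.459 0.339 0.055] [0.49  0.373 0.068] [0.4744 0.356  0.0616] 0.0631
mid 294 [ 0.421 -0.162  0.056] [ 0.475 -0.108  0.072] [ 0.4479 -0.1349  0.0642] 0.0651
tall 455 [ 0.432 -0.34   0.121] [ 0.496 -0.278  0.135] [ 0.4639 -0.3093  0.1275] 0.1288
blue 281 [0.492 0.213 0.045] [0.545 0.267 0.06 ] [0.5181 0.24   0.0528] 0.055
glue 395 [0.631 0.169 0.021] [0.748 0.259 0.156] [0.6893 0.214  0.0881] 0.0885
bauble 599 [ 0.619 -0.241  0.02 ] [ 0.746 -0.134  0.1  ] [ 0.6824 -0.1878  0.0602] 0.0666
```

View pics/crop0.png

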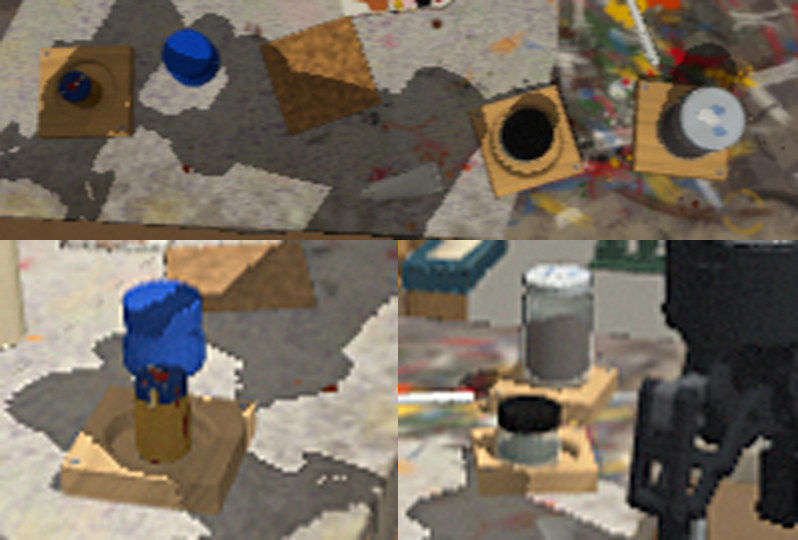

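Crop: black-capped mid jar in the wide block, grey-lidded tall jar on the narrow block, little red/blue jar in the middle block; the blue look-alike stands free behind the middle block. The choices hold. Next I hover over the middle block.

```bash
cat >> h.py <<'E'
def to(x,y,z,yaw):
    o=r.get_obs(); p=np.array(o['eef_pos']); w=np.radians(o['tool_rot'][2])
    dx,dy=x-p[0],y-p[1]; c,s=np.cos(w),np.sin(w)
    print('pos',p.round(4),'rot',np.round(o['tool_rot'],2),'gap',round(o['finger_gap'],4),'t',o['time'])
    print('tool shift (shares of 100mm): x %.3f y %.3f z %.3f  spin total %.3f'%(10*(dx*c+dy*s),10*(dx*s-dy*c),-10*(z-p[2]),-np.radians((yaw-o['tool_rot'][2]+180)%360-180)/.5))
E
python3 - <<'E'
from h import *
to(.47,.31,.23,157)
T=np.array(cam('wrist')['cam_to_world']); print(T.round(3))
E
```

```text
pos [0.2046 0.4831 0.2307] rot [-1.7992e+02 -1.0000e-02  1.5704e+02] gap 0.0855 t 0.1
tool shift (shares of 100mm): x -3.119 y -0.559 z 0.007  spin total 0.001
[[ 0.389  0.887  0.248  0.143]
 [ 0.921 -0.375 -0.106  0.509]
 [-0.001  0.27  -0.963  0.373]
 [ 0.     0.     0.     1.   ]]
```

Emit:
play_rows([
  {"fingers": -1,"translation": [-0.45,-0.05,0],"spin": 0},
  {"fingers": -1,"translation": [-0.45,-0.05,0],"spin": 0},
  {"fingers": -1,"translation": [-0.45,-0.05,0],"spin": 0},
  {"fingers": -1,"translation": [-0.45,-0.05,0],"spin": 0},
  {"fingers": -1,"translation": [-0.45,-0.05,0],"spin": 0},
  {"fingers": -1,"translation": [-0.45,-0.05,0],"spin": 0},
  {"fingers": -1,"translation": [-0.3,-0.05,0],"spin": 0},
  {"fingers": -1,"translation": [0,0,0],"spin": 0},
  {"fingers": -1,"translation": [0,0,0],"spin": 0},
])

```text
time: 1.0
eef_pos: [0.4674, 0.3336, 0.2306]
tool_rot: [-179.9, -0.1, 156.9]
force: [0.0, -0.3, 0.7]
finger_gap: 0.0854
grasp_force: 0.0
```

```bash
cat >> h.py <<'E'
def wshot(name):
    i=r.camera_info('wrist'); im,d=r.capture('wrist'); save(name,im)
    import pickle; pickle.dump((i,im,d),open('/tmp/'+name+'.pkl','wb')); return i,im,d
E
python3 - <<'E'
from h import *
i,im,d=wshot('w1'); print(i['fx'],i['k1'],(d>0).mean())
to(.475,.352,.23,157)
E
```

```text
281.6463511505434 -0.009286359767543457 0.9957987467447916
pos [0.4667 0.3342 0.2309] rot [-1.7996e+02 -6.0000e-02  1.5703e+02] gap 0.0852 t 1.05
tool shift (shares of 100mm): x -0.007 y 0.196 z 0.009  spin total 0.001
```

View pics/w1.png

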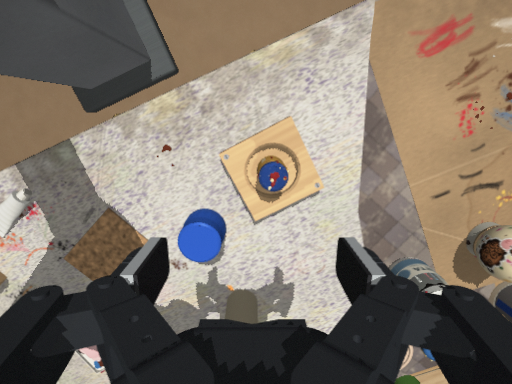

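The wrist view shows the middle block at (270,170) with the little jar's blue/red lid at (273,177), and the blue look-alike at (202,236).

```bash
cat >> h.py <<'E'
def block(i,im,d,xy,rad=.085):
    "block from depth (top-face points) and from the wood colour"
    P=cloud(i,d); near=np.hypot(P[...,0]-xy[0],P[...,1]-xy[1])<rad
    hsv=cv2.cvtColor(im,cv2.COLOR_RGB2HSV)
    tz=np.median(P[near&(P[...,2]<.012)][:,2]) if (near&(P[...,2]<.012)).any() else np.nan
    m=near&(P[...,2]>.016)&(P[...,2]<.030)
    q=P[m]; (c,s,a)=cv2.minAreaRect(q[:,:2].astype(np.float32)*1000)
    print(' table z %.4f block: depth c %s size %s ang %.1f z %.4f n %d'%(tz,np.round(c,1),np.round(s,1),a,np.median(q[:,2]),len(q)))
    w=((hsv[...,0]>8)&(hsv[...,0]<25)&(hsv[...,1]>70)&near&(P[...,2]>.014)&(P[...,2]<.032)).astype(np.uint8)
    cs,_=cv2.findContours(w,cv2.RETR_EXTERNAL,cv2.CHAIN_APPROX_NONE); k=max(cs,key=cv2.contourArea)
    w3=np.array([onz(i,u,v,.022)[:2] for u,v in k[:,0]],np.float32)*1000
    (c,s,a)=cv2.minAreaRect(w3); print('  colour c',np.round(c,1),np.round(s,1),round(a,1))
    f=near&(P[...,2]<.0145)&(P[...,2]>.004); # recess floor
    f&=np.hypot(P[...,0]-c[0]/1e3,P[...,1]-c[1]/1e3)<.042
    if f.sum()>20:
        (c2,r2)=cv2.minEnclosingCircle((P[f][:,:2]*1000).astype(np.float32)); print('  floor circle',np.round(c2,1),round(r2,1),'z',np.median(P[f][:,2]).round(4))
    return np.array(c)/1000
def lid(i,d,xy,zl,zh,rad=.05):
    P=cloud(i,d); m=(np.hypot(P[...,0]-xy[0],P[...,1]-xy[1])<rad)&(P[...,2]>zl)&(P[...,2]<zh)
    q=P[m]; t=np.percentile(q[:,2],90); q=q[q[:,2]>t-.008]
    (c,rr)=cv2.minEnclosingCircle((q[:,:2]*1000).astype(np.float32)); print('  lid circle',np.round(c,1),'r %.1f'%rr,'z',np.median(q[:,2]).round(4),'mean',q[:,:2].mean(0).round(4),len(q))
E
python3 - <<'E'
from h import *
import pickle
i,im,d=pickle.load(open('/tmp/w1.pkl','rb'))
print('wrist'); block(i,im,d,(.475,.352)); lid(i,d,(.475,.352),.05,.08)
z=np.load('/tmp/top0.npz'); im,d=z['im'],z['d']; i=cam('top'); print('top')
for b,l in [((.475,.352),(.475,.352,.05,.08)),((.45,-.135),(.448,-.135,.05,.08)),((.457,-.295),(.464,-.309,.11,.15))]:
    block(i,im,d,b); lid(i,d,l[:2],*l[2:])
block(i,im,d,(.51,.096))
E
```

```text
wrist
 table z 0.0006 block: depth c [479.  356.1] size [100.3 100.1] ang 4.5 z 0.0216 n 4187
  colour c [478.7 355.7] [100.5  99.2] 4.5
  floor circle [479.4 356.1] 33.0 z 0.0097
  lid circle [476.8 355.3] r 17.5 z 0.0631 mean [0.4766 0.3555] 710
top
 table z 0.0012 block: depth c [477.  356.7] size [100.7 101.3] ang 4.4 z 0.0218 n 800
  colour c [476.7 355.2] [100.6 102.8] 4.9
  floor circle [477.9 358.6] 32.5 z 0.0104
  lid circle [474.7 355.2] r 17.7 z 0.0631 mean [0.4747 0.3547] 112
 table z 0.0010 block: depth c [ 444.9 -138.3] size [100.1 100.4] ang 19.3 z 0.0220 n 631
  colour c [ 444.6 -137.5] [ 99.9 100.4] 19.1
  floor circle [ 445.5 -139.2] 38.9 z 0.01
  lid circle [ 447.9 -135.1] r 27.1 z 0.0652 mean [ 0.4473 -0.135 ] 283
 table z 0.0007 block: depth c [ 465.2 -309.1] size [100.8 100.6] ang 87.2 z 0.0221 n 570
  colour c [ 465.1 -308.6] [102.  100.8] 87.0
  lid circle [ 464.6 -309.3] r 32.6 z 0.1289 mean [ 0.4635 -0.3093] 449
 table z 0.0025 block: depth c [0. 0.] size [0. 0.] ang 0.0 z nan n 0
  return _methods._mean(a, axis=axis, dtype=dtype,
  ret = ret.dtype.type(ret / rcount)
Traceback (most recent call last):
  File "h.py", line 41, in block
    cs,_=cv2.findContours(w,cv2.RETR_EXTERNAL,cv2.CHAIN_APPROX_NONE); k=max(cs,key=cv2.contourArea)
                                                                        ~~~^^^^^^^^^^^^^^^^^^^^^^^^
ValueError: max() iterable argument is empty
```

Heights and sizes fit the text (blocks 100 mm with tops at 22 mm, floor at 10 mm, lid at 64 mm). Now I grasp the little jar.

```bash
python3 - <<'E'
from h import *
to(.477,.3555,.03,157)
E
```

```text
pos [0.4667 0.3342 0.2309] rot [-1.7996e+02 -6.0000e-02  1.5703e+02] gap 0.0852 t 1.05
tool shift (shares of 100mm): x -0.011 y 0.236 z 2.009  spin total 0.001
```

Emit:
play_rows([
  {"fingers": -1,"translation": [-0.01,0.236,0],"spin": 0},
  {"fingers": -1,"translation": [0,0,0.4],"spin": 0},
  {"fingers": -1,"translation": [0,0,0.4],"spin": 0},
  {"fingers": -1,"translation": [0,0,0.4],"spin": 0},
  {"fingers": -1,"translation": [0,0,0.4],"spin": 0},
  {"fingers": -1,"translation": [0,0,0.25],"spin": 0},
  {"fingers": -1,"translation": [0,0,0.15],"spin": 0},
  {"fingers": 0,"translation": [0,0,0],"spin": 0},
  {"fingers": 0,"translation": [0,0,0],"spin": 0},
], newtons=25)

```text
time: 1.95
eef_pos: [0.4769, 0.3564, 0.0319]
tool_rot: [180.0, 0.0, 157.1]
force: [0.3, 0.4, 0.1]
finger_gap: 0.0589
grasp_force: 0.0
```

Emit:
play_rows([
  {"fingers": 1,"translation": [0,0,0],"spin": 0},
  {"fingers": 1,"translation": [0,0,0],"spin": 0},
  {"fingers": 1,"translation": [0,0,0],"spin": 0},
  {"fingers": 1,"translation": [0,0,0],"spin": 0},
  {"fingers": 1,"translation": [0,0,0],"spin": 0},
  {"fingers": 1,"translation": [0,0,0],"spin": 0},
])

```text
time: 2.55
eef_pos: [0.4781, 0.3562, 0.0329]
tool_rot: [179.9, 0.1, 157.0]
force: [-1.6, 2.0, 6.4]
finger_gap: 0.0352
grasp_force: 25.2
```

```bash
python3 - <<'E'
from h import *
to(.51,.09,.15,157)
E
```

```text
pos [0.4781 0.3562 0.0329] rot [1.7985e+02 7.0000e-02 1.5703e+02] gap 0.0352 t 2.55
tool shift (shares of 100mm): x -1.333 y -2.327 z -1.171  spin total 0.001
```

Emit:
play_rows([
  {"fingers": 1,"translation": [0,0,-0.15],"spin": 0},
  {"fingers": 1,"translation": [0,0,-0.35],"spin": 0},
  {"fingers": 1,"translation": [0,0,-0.4],"spin": 0},
  {"fingers": 1,"translation": [0,0,-0.3],"spin": 0},
  {"fingers": 1,"translation": [0,0,0],"spin": 0},
])

```text
time: 3.05
eef_pos: [0.4798, 0.3567, 0.1567]
tool_rot: [179.6, 0.3, 157.0]
force: [-0.1, 1.3, -1.4]
finger_gap: 0.0355
grasp_force: 25.2
```

Emit:
play_rows([
  {"fingers": 1,"translation": [-0.1,-0.15,0],"spin": 0},
  {"fingers": 1,"translation": [-0.19,-0.33,0],"spin": 0},
  {"fingers": 1,"translation": [-0.19,-0.33,0],"spin": 0},
  {"fingers": 1,"translation": [-0.19,-0.33,0],"spin": 0},
  {"fingers": 1,"translation": [-0.19,-0.33,0],"spin": 0},
  {"fingers": 1,"translation": [-0.19,-0.33,0],"spin": 0},
  {"fingers": 1,"translation": [-0.18,-0.33,0],"spin": 0},
  {"fingers": 1,"translation": [-0.1,-0.2,0],"spin": 0},
  {"fingers": 1,"translation": [0,0,0.2],"spin": 0},
  {"fingers": 1,"translation": [0,0,0.4],"spin": 0},
  {"fingers": 1,"translation": [0,0,0.3],"spin": 0},
  {"fingers": 1,"translation": [0,0,0.15],"spin": 0},
])

```text
time: 4.25
eef_pos: [0.506, 0.0878, 0.0426]
tool_rot: [-179.8, -0.4, 157.0]
force: [-0.8, -0.4, -0.8]
finger_gap: 0.0355
grasp_force: 25.2
```

Emit:
play_rows([
  {"fingers": 1,"translation": [0,0,0.08],"spin": 0},
  {"fingers": 1,"translation": [0,0,0.05],"spin": 0},
  {"fingers": 1,"translation": [0,0,0.03],"spin": 0},
  {"fingers": 1,"translation": [0,0,0],"spin": 0},
])

```text
time: 4.65
eef_pos: [0.5092, 0.0889, 0.0305]
tool_rot: [180.0, 0.0, 157.0]
force: [-0.0, 0.1, -0.2]
finger_gap: 0.0354
grasp_force: 25.2
```

Emit:
play_rows([
  {"fingers": 1,"translation": [0,0,0.03],"spin": 0},
  {"fingers": 1,"translation": [0,0,0],"spin": 0},
  {"fingers": 1,"translation": [0,0,0],"spin": 0},
])

```text
time: 4.95
eef_pos: [0.5092, 0.0891, 0.0276]
tool_rot: [180.0, 0.0, 157.0]
force: [0.6, 0.1, -1.1]
finger_gap: 0.0351
grasp_force: 25.2
```

Emit:
play_rows([
  {"fingers": 0.4,"translation": [0,0,0],"spin": 0},
  {"fingers": 0.2,"translation": [0,0,0],"spin": 0},
  {"fingers": 0,"translation": [0,0,0],"spin": 0},
  {"fingers": -0.5,"translation": [0,0,0],"spin": 0},
  {"fingers": -1,"translation": [0,0,-0.1],"spin": 0},
  {"fingers": -1,"translation": [0,0,-0.4],"spin": 0},
  {"fingers": -1,"translation": [0,0,-0.4],"spin": 0},
  {"fingers": -1,"translation": [0,0,-0.5],"spin": 0},
  {"fingers": -1,"translation": [0,0,-0.5],"spin": 0},
  {"fingers": -1,"translation": [0,0,-0.2],"spin": 0},
  {"fingers": -1,"translation": [0,0,0],"spin": 0},
])

```text
time: 6.05
eef_pos: [0.5107, 0.0892, 0.2418]
tool_rot: [179.8, 0.4, 157.0]
force: [0.2, 0.3, -0.3]
finger_gap: 0.0856
grasp_force: 0.0
```

```bash
python3 - <<'E'
from h import *
to(.448,-.135,.23,157)
E
```

```text
pos [0.5107 0.0892 0.2418] rot [179.8    0.44 157.04] gap 0.0856 t 6.05
tool shift (shares of 100mm): x -0.297 y -2.308 z 0.118  spin total 0.001
```

Emit:
play_rows([
  {"fingers": -1,"translation": [-0.03,-0.2,0],"spin": 0},
  {"fingers": -1,"translation": [-0.05,-0.4,0],"spin": 0},
  {"fingers": -1,"translation": [-0.05,-0.4,0],"spin": 0},
  {"fingers": -1,"translation": [-0.05,-0.4,0],"spin": 0},
  {"fingers": -1,"translation": [-0.05,-0.4,0],"spin": 0},
  {"fingers": -1,"translation": [-0.05,-0.4,0],"spin": 0},
  {"fingers": -1,"translation": [-0.02,-0.1,0],"spin": 0},
  {"fingers": -1,"translation": [0,0,0],"spin": 0},
  {"fingers": -1,"translation": [0,0,0],"spin": 0},
  {"fingers": -1,"translation": [0,0,0],"spin": 0},
])

```text
time: 7.05
eef_pos: [0.4471, -0.1331, 0.237]
tool_rot: [180.0, -0.0, 157.1]
force: [0.0, 0.1, -0.8]
finger_gap: 0.0853
grasp_force: 0.0
```

```bash
python3 - <<'E'
from h import *
to(.448,-.135,.03,157)
i,im,d=wshot('w2'); print('wide'); block(i,im,d,(.447,-.137)); lid(i,d,(.448,-.135),.05,.08)
print('narrow'); block(i,im,d,(.466,-.309)); lid(i,d,(.465,-.309),.11,.15)
E
```

```text
pos [ 0.4471 -0.1331  0.237 ] rot [ 1.7997e+02 -4.0000e-02  1.5713e+02] gap 0.0853 t 7.05
tool shift (shares of 100mm): x -0.015 y -0.014 z 2.070  spin total 0.004
wide
 table z 0.0005 block: depth c [ 446.8 -136.6] size [100.3 100. ] ang 19.2 z 0.0216 n 3156
  colour c [ 446.8 -137.2] [99.9 98.6] 19.2
  floor circle [ 446.8 -136.6] 39.1 z 0.0097
  lid circle [ 449.7 -133.5] r 27.3 z 0.065 mean [ 0.4487 -0.1332] 1734
narrow
 table z 0.0003 block: depth c [ 467.1 -308.4] size [101.8 100.3] ang 86.9 z 0.0217 n 2225
  colour c [ 466.7 -306.7] [103.6 101.2] 87.1
  lid circle [ 464.9 -309.5] r 32.5 z 0.1289 mean [ 0.4547 -0.3089] 1910
```

View pics/w2.png

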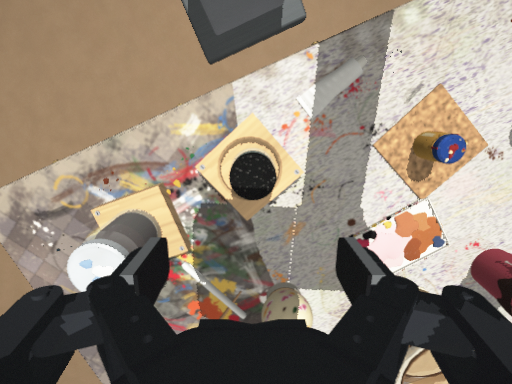

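The wrist view shows the black cap at (253,175) in the wide block, the tall jar at (95,265) on the narrow block, and the little jar standing on the cork at (440,150). Now I grasp the mid jar.

Emit:
play_rows([
  {"fingers": -1,"translation": [-0.02,0.01,0.3],"spin": 0},
  {"fingers": -1,"translation": [0,0,0.4],"spin": 0},
  {"fingers": -1,"translation": [0,0,0.4],"spin": 0},
  {"fingers": -1,"translation": [0,0,0.4],"spin": 0},
  {"fingers": -1,"translation": [0,0,0.3],"spin": 0},
  {"fingers": -1,"translation": [0,0,0.2],"spin": 0},
  {"fingers": -1,"translation": [0,0,0.06],"spin": 0},
  {"fingers": -0.4,"translation": [0,0,0],"spin": 0},
  {"fingers": 0,"translation": [0,0,0],"spin": 0},
  {"fingers": 1,"translation": [0,0,0],"spin": 0},
  {"fingers": 1,"translation": [0,0,0],"spin": 0},
  {"fingers": 1,"translation": [0,0,0],"spin": 0},
])

```text
time: 8.3
eef_pos: [0.4501, -0.1345, 0.0325]
tool_rot: [180.0, 0.2, 157.0]
force: [-0.1, 1.6, 7.4]
finger_gap: 0.0542
grasp_force: 27.1
```

Emit:
play_rows([
  {"fingers": 1,"translation": [0,0,0],"spin": 0},
  {"fingers": 1,"translation": [0,0,0],"spin": 0},
])

```text
time: 8.5
eef_pos: [0.4502, -0.1345, 0.0324]
tool_rot: [180.0, 0.2, 157.0]
force: [0.9, 1.7, 7.7]
finger_gap: 0.0542
grasp_force: 27.1
```

Emit:
play_rows([
  {"fingers": 1,"translation": [0,0,-0.1],"spin": 0},
  {"fingers": 1,"translation": [0,0,-0.35],"spin": 0},
  {"fingers": 1,"translation": [0,0,-0.4],"spin": 0},
  {"fingers": 1,"translation": [0,0,-0.35],"spin": 0},
  {"fingers": 1,"translation": [0,0,0],"spin": 0},
  {"fingers": 1,"translation": [0,0,0],"spin": 0},
])

```text
time: 9.1
eef_pos: [0.4491, -0.1344, 0.1521]
tool_rot: [-180.0, 0.1, 157.0]
force: [-0.6, 0.1, -1.3]
finger_gap: 0.0544
grasp_force: 27.3
```

```bash
python3 - <<'E'
from h import *
to(.480,.3556,.15,157)
E
```

```text
pos [ 0.4491 -0.1344  0.1521] rot [-1.7999e+02  9.0000e-02  1.5703e+02] gap 0.0544 t 9.1
tool shift (shares of 100mm): x 1.627 y 4.632 z 0.021  spin total 0.001
```

Emit:
play_rows([
  {"fingers": 1,"translation": [0.08,0.23,0],"spin": 0},
  {"fingers": 1,"translation": [0.147,0.42,0],"spin": 0},
  {"fingers": 1,"translation": [0.147,0.42,0],"spin": 0},
  {"fingers": 1,"translation": [0.147,0.42,0],"spin": 0},
  {"fingers": 1,"translation": [0.147,0.42,0],"spin": 0},
  {"fingers": 1,"translation": [0.147,0.42,0],"spin": 0},
  {"fingers": 1,"translation": [0.147,0.42,0],"spin": 0},
  {"fingers": 1,"translation": [0.147,0.42,0],"spin": 0},
  {"fingers": 1,"translation": [0.147,0.42,0],"spin": 0},
  {"fingers": 1,"translation": [0.147,0.42,0],"spin": 0},
  {"fingers": 1,"translation": [0.14,0.4,0],"spin": 0},
  {"fingers": 1,"translation": [0.08,0.22,0],"spin": 0},
])

```text
time: 10.3
eef_pos: [0.479, 0.3579, 0.1491]
tool_rot: [-179.9, -0.1, 157.2]
force: [0.0, 0.5, -2.0]
finger_gap: 0.0542
grasp_force: 27.4
```

Emit:
play_rows([
  {"fingers": 1,"translation": [0,0,0.2],"spin": 0},
  {"fingers": 1,"translation": [0,0,0.3],"spin": 0},
  {"fingers": 1,"translation": [0,0,0.2],"spin": 0},
  {"fingers": 1,"translation": [0,0,0],"spin": 0},
  {"fingers": 1,"translation": [0,0,0],"spin": 0},
  {"fingers": 1,"translation": [0,0,0],"spin": 0},
])

```text
time: 10.9
eef_pos: [0.4809, 0.3555, 0.0821]
tool_rot: [179.9, 0.0, 157.0]
force: [0.1, 0.6, -1.0]
finger_gap: 0.0539
grasp_force: 27.3
```

```bash
python3 - <<'E'
from h import *
to(.480,.3556,.033,157)
i,im,d=wshot('w3'); block(i,im,d,(.479,.356)); 
P=cloud(i,d); m=(np.hypot(P[...,0]-.48,P[...,1]-.356)<.04)&(P[...,2]>.06); print(m.sum(), np.argwhere(m).min(0) if m.any() else 0,np.argwhere(m).max(0) if m.any() else 0)
E
```

```text
pos [0.4809 0.3555 0.0821] rot [1.7994e+02 5.0000e-02 1.5703e+02] gap 0.0539 t 10.9
tool shift (shares of 100mm): x 0.009 y -0.003 z 0.491  spin total 0.001
 table z 0.0006 block: depth c [478.9 355.6] size [100.1 100.7] ang 4.5 z 0.0217 n 7623
  colour c [478.8 355.5] [100.2  99.3] 4.5
  floor circle [479.5 355.6] 33.2 z 0.0098
34837 [182 111] [383 394]
```

View pics/w3.png

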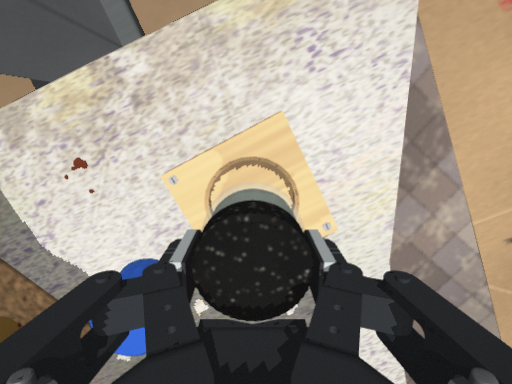

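The view shows the held black cap at (254,260) over the middle recess rim at (252,205). I'll measure the lid centre from this view.

```bash
cat >> h.py <<'E'
def held(i,im,d,hz):
    "centre of the held jar's lid; hz = expected lid height"
    P=cloud(i,d); o=r.get_obs()['eef_pos']
    m=((np.abs(P[...,2]-hz)<.004)&(np.hypot(P[...,0]-o[0],P[...,1]-o[1])<.045)).astype(np.uint8)
    m=cv2.morphologyEx(m,cv2.MORPH_OPEN,np.ones((5,5),np.uint8)); n,l,s,c=cv2.connectedComponentsWithStats(m); k=1+np.argmax(s[1:,4]); q=P[l==k]
    w=np.radians(157.03); t=np.array([np.cos(w),np.sin(w)]); e=(q[:,:2]-np.array(o)[:2]); 
    a=e@t; b=e@np.array([t[1],-t[0]])
    print('held lid z %.4f mean %s circle %s; tool x range %.4f %.4f  y range %.4f %.4f'%(np.median(q[:,2]),q[:,:2].mean(0).round(4),np.round(cv2.minEnclosingCircle((q[:,:2]*1000).astype(np.float32)),1) if 0 else cv2.minEnclosingCircle((q[:,:2]*1000).astype(np.float32)),a.min(),a.max(),b.min(),b.max()))
E
python3 - <<'E'
from h import *
import pickle
i,im,d=pickle.load(open('/tmp/w3.pkl','rb'))
held(i,im,d,.1157)
E
```

```text
held lid z 0.1147 mean [0.478  0.3561] circle ((477.0502624511719, 353.30059814453125), 31.298967361450195); tool x range -0.0265 0.0279  y range -0.0343 0.0273
```

Emit:
play_rows([
  {"fingers": 1,"translation": [0.01,0,0.2],"spin": 0},
  {"fingers": 1,"translation": [0,0,0.15],"spin": 0},
  {"fingers": 1,"translation": [0,0,0.08],"spin": 0},
  {"fingers": 1,"translation": [0,0,0.04],"spin": 0},
  {"fingers": 1,"translation": [0,0,0],"spin": 0},
  {"fingers": 1,"translation": [0,0,0],"spin": 0},
])

```text
time: 11.55
eef_pos: [0.48, 0.356, 0.0351]
tool_rot: [179.9, 0.1, 157.0]
force: [-0.2, 0.7, -1.7]
finger_gap: 0.0542
grasp_force: 27.3
```

Emit:
play_rows([
  {"fingers": 1,"translation": [0,0,0.03],"spin": 0},
  {"fingers": 1,"translation": [0,0,0],"spin": 0},
  {"fingers": 1,"translation": [0,0,0],"spin": 0},
])

```text
time: 11.85
eef_pos: [0.4803, 0.3562, 0.0325]
tool_rot: [179.9, 0.1, 157.0]
force: [-0.5, 0.1, 5.9]
finger_gap: 0.0544
grasp_force: 27.7
```

Emit:
play_rows([
  {"fingers": 0,"translation": [0,0,0],"spin": 0},
  {"fingers": -0.3,"translation": [0,0,0],"spin": 0},
  {"fingers": -1,"translation": [0,0,0],"spin": 0},
  {"fingers": -1,"translation": [0,0,0],"spin": 0},
  {"fingers": -1,"translation": [0,0,0],"spin": 0},
  {"fingers": -1,"translation": [0,0,-0.2],"spin": 0},
  {"fingers": -1,"translation": [0,0,-0.4],"spin": 0},
  {"fingers": -1,"translation": [0,0,-0.5],"spin": 0},
  {"fingers": -1,"translation": [0,0,-0.5],"spin": 0},
  {"fingers": -1,"translation": [0,0,-0.4],"spin": 0},
  {"fingers": -1,"translation": [0,0,0],"spin": 0},
  {"fingers": -1,"translation": [0,0,0],"spin": 0},
])

```text
time: 13.05
eef_pos: [0.4796, 0.3558, 0.232]
tool_rot: [179.9, 0.1, 157.0]
force: [0.8, 0.3, -1.3]
finger_gap: 0.0853
grasp_force: 0.0
```

```bash
python3 - <<'E'
from h import *
to(.449,-.309,.3,157)
i,im,d=wshot('w4'); block(i,im,d,(.479,.356));lid(i,d,(.479,.356),.05,.09)
E
```

```text
pos [0.4796 0.3558 0.232 ] rot [1.7992e+02 6.0000e-02 1.5704e+02] gap 0.0853 t 13.05
tool shift (shares of 100mm): x -2.312 y -6.241 z -0.680  spin total 0.001
 table z 0.0005 block: depth c [479.1 356. ] size [100.4 100.4] ang 4.5 z 0.0217 n 3882
  colour c [478.9 355.7] [100.1  99.1] 4.5
  floor circle [478.8 356.2] 32.9 z 0.0097
  lid circle [479.7 356.8] r 27.3 z 0.065 mean [0.4788 0.3572] 1803
```

Lid at 65 mm as when seated before, centred within 1 mm: the mid jar is in. Next, the tall jar.

Emit:
play_rows([
  {"fingers": -1,"translation": [-0.16,-0.4,0],"spin": 0},
  {"fingers": -1,"translation": [-0.16,-0.4,0],"spin": 0},
  {"fingers": -1,"translation": [-0.16,-0.4,0],"spin": 0},
  {"fingers": -1,"translation": [-0.16,-0.4,0],"spin": 0},
  {"fingers": -1,"translation": [-0.16,-0.4,0],"spin": 0},
  {"fingers": -1,"translation": [-0.16,-0.4,0],"spin": 0},
  {"fingers": -1,"translation": [-0.16,-0.4,0],"spin": 0},
  {"fingers": -1,"translation": [-0.16,-0.4,0],"spin": 0},
  {"fingers": -1,"translation": [-0.16,-0.4,0],"spin": 0},
  {"fingers": -1,"translation": [-0.16,-0.4,0],"spin": 0},
  {"fingers": -1,"translation": [-0.16,-0.4,0],"spin": 0},
  {"fingers": -1,"translation": [-0.16,-0.4,0],"spin": 0},
])

```text
time: 14.3
eef_pos: [0.4678, -0.1624, 0.2293]
tool_rot: [180.0, -0.2, 157.0]
force: [0.8, -0.0, 0.3]
finger_gap: 0.0853
grasp_force: 0.0
```

Emit:
play_rows([
  {"fingers": -1,"translation": [-0.16,-0.4,0],"spin": 0},
  {"fingers": -1,"translation": [-0.16,-0.4,0],"spin": 0},
  {"fingers": -1,"translation": [-0.16,-0.4,0],"spin": 0},
  {"fingers": -1,"translation": [-0.06,-0.18,0],"spin": 0},
  {"fingers": -1,"translation": [0,0,0],"spin": 0},
  {"fingers": -1,"translation": [0,0,0],"spin": 0},
  {"fingers": -1,"translation": [0,0,0],"spin": 0},
])

```text
time: 15.0
eef_pos: [0.4649, -0.3076, 0.2308]
tool_rot: [179.9, -0.1, 157.1]
force: [0.4, -0.1, -0.3]
finger_gap: 0.0856
grasp_force: 0.0
```

```bash
python3 - <<'E'
from h import *
to(.465,-.309,.095,157)
i,im,d=wshot('w5'); block(i,im,d,(.466,-.309));lid(i,d,(.465,-.309),.11,.15)
held(i,im,d,.1289)
print('wide');block(i,im,d,(.447,-.137))
E
```

```text
pos [ 0.4649 -0.3076  0.2308] rot [ 1.7994e+02 -7.0000e-02  1.5712e+02] gap 0.0856 t 15.0
tool shift (shares of 100mm): x -0.006 y -0.013 z 1.358  spin total 0.004
 table z 0.0002 block: depth c [ 467.  -308.3] size [99.9 99.9] ang 87.0 z 0.0217 n 2450
  colour c [ 466.8 -308.3] [ 99.7 100.1] 87.1
  lid circle [ 466.1 -309.3] r 32.2 z 0.1287 mean [ 0.4646 -0.3087] 3753
held lid z 0.1287 mean [ 0.4646 -0.3089] circle ((466.1744079589844, -309.3050231933594), 32.082481384277344); tool x range -0.0326 0.0301  y range -0.0322 0.0296
wide
 table z 0.0009 block: depth c [ 447.1 -137.3] size [101.  101.9] ang 19.2 z 0.0216 n 4187
  colour c [ 446.7 -138.5] [101.2 102.3] 19.5
  floor circle [ 447.4 -136.7] 39.2 z 0.0099
```

View pics/w5.png

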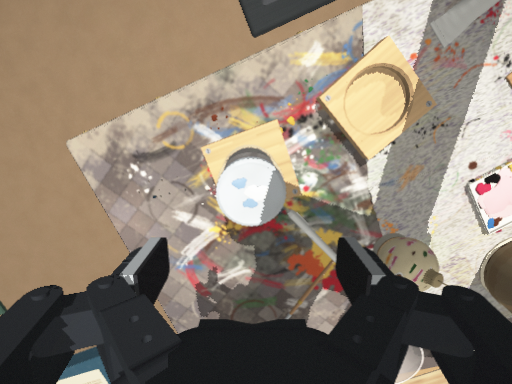

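The wrist view shows the tall jar's white lid at (251,191), slightly off the tool's centre line, and the empty wide recess at (378,97). I go down to grasp round the body.

Emit:
play_rows([
  {"fingers": -1,"translation": [-0.01,-0.01,0.2],"spin": 0},
  {"fingers": -1,"translation": [0,0,0.3],"spin": 0},
  {"fingers": -1,"translation": [0,0,0.3],"spin": 0},
  {"fingers": -1,"translation": [0,0,0.3],"spin": 0},
  {"fingers": -1,"translation": [0,0,0.3],"spin": 0},
  {"fingers": -1,"translation": [0,0,0.18],"spin": 0},
  {"fingers": -1,"translation": [0,0,0],"spin": 0},
  {"fingers": -0.7,"translation": [0,0,0],"spin": 0},
  {"fingers": -0.6,"translation": [0,0,0],"spin": 0},
  {"fingers": -0.5,"translation": [0,0,0],"spin": 0},
  {"fingers": 0,"translation": [0,0,0],"spin": 0},
  {"fingers": 1,"translation": [0,0,0],"spin": 0},
], newtons=45)

```text
time: 16.25
eef_pos: [0.4663, -0.311, 0.0752]
tool_rot: [-180.0, 0.2, 157.0]
force: [-0.9, 1.7, 7.3]
finger_gap: 0.0651
grasp_force: 49.0
```

Emit:
play_rows([
  {"fingers": 1,"translation": [0,0,0],"spin": 0},
  {"fingers": 1,"translation": [0,0,0],"spin": 0},
])

```text
time: 16.45
eef_pos: [0.4663, -0.311, 0.0752]
tool_rot: [-180.0, 0.2, 157.0]
force: [0.1, 1.6, 7.2]
finger_gap: 0.0648
grasp_force: 49.0
```

Emit:
play_rows([
  {"fingers": 1,"translation": [0,0,-0.1],"spin": 0},
  {"fingers": 1,"translation": [0,0,-0.2],"spin": 0},
  {"fingers": 1,"translation": [0,0,-0.2],"spin": 0},
  {"fingers": 1,"translation": [0,0,-0.15],"spin": 0},
  {"fingers": 1,"translation": [0,0,0],"spin": 0},
  {"fingers": 1,"translation": [0,0,0],"spin": 0},
])

```text
time: 17.05
eef_pos: [0.4652, -0.3104, 0.1383]
tool_rot: [180.0, 0.0, 157.0]
force: [-0.6, -0.9, -3.8]
finger_gap: 0.0651
grasp_force: 51.4
```

```bash
python3 - <<'E'
from h import *
to(.447,-.137,.063,157)
o=r.get_obs()['eef_pos']; i,im,d=wshot('w6'); held(i,im,d,o[2]-.053+.108)
E
```

```text
pos [ 0.4652 -0.3104  0.1383] rot [180.     0.   157.03] gap 0.0651 t 17.05
tool shift (shares of 100mm): x 0.844 y 1.526 z 0.753  spin total 0.001
held lid z 0.1917 mean [ 0.4547 -0.3059] circle ((459.5818786621094, -307.7901611328125), 30.399965286254883); tool x range -0.0125 0.0323  y range -0.0301 0.0305
```

Emit:
play_rows([
  {"fingers": 1,"translation": [0.1,0.18,0],"spin": 0},
  {"fingers": 1,"translation": [0.16,0.3,0],"spin": 0},
  {"fingers": 1,"translation": [0.16,0.3,0],"spin": 0},
  {"fingers": 1,"translation": [0.16,0.3,0],"spin": 0},
  {"fingers": 1,"translation": [0.15,0.27,0],"spin": 0},
  {"fingers": 1,"translation": [0.1,0.18,0],"spin": 0},
  {"fingers": 1,"translation": [0,0,0],"spin": 0},
  {"fingers": 1,"translation": [0,0,0.2],"spin": 0},
  {"fingers": 1,"translation": [0,0,0.2],"spin": 0},
  {"fingers": 1,"translation": [0,0,0],"spin": 0},
  {"fingers": 1,"translation": [0,0,0],"spin": 0},
])

```text
time: 18.2
eef_pos: [0.4485, -0.1377, 0.098]
tool_rot: [180.0, -0.1, 157.0]
force: [0.4, -0.3, -1.8]
finger_gap: 0.0648
grasp_force: 51.8
```

```bash
python3 - <<'E'
from h import *
to(.448,-.137,.063,157)
o=r.get_obs()['eef_pos']; i,im,d=wshot('w7'); held(i,im,d,o[2]-.053+.108); block(i,im,d,(.447,-.137))
E
```

```text
pos [ 0.4485 -0.1377  0.098 ] rot [ 1.8000e+02 -7.0000e-02  1.5701e+02] gap 0.0648 t 18.2
tool shift (shares of 100mm): x 0.008 y 0.005 z 0.350  spin total 0.000
held lid z 0.1514 mean [ 0.438  -0.1333] circle ((441.9647216796875, -135.13499450683594), 30.394174575805664); tool x range -0.0118 0.0332  y range -0.0306 0.0301
 table z 0.0005 block: depth c [ 446.8 -136.8] size [100.4 100.2] ang 19.3 z 0.0217 n 5182
  colour c [ 446.6 -136.8] [100.   99.5] 19.2
  floor circle [ 444.4 -135.6] 38.8 z 0.0097
```

View pics/w7.png

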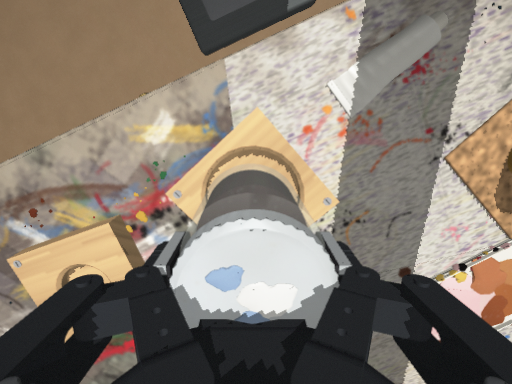

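The held tall jar's lid at (255,270) lines up with the recess rim at (252,185); the jar is upright and centred within 1 mm. I lower it.

Emit:
play_rows([
  {"fingers": 1,"translation": [0,0,0.1],"spin": 0},
  {"fingers": 1,"translation": [0,0,0.12],"spin": 0},
  {"fingers": 1,"translation": [0,0,0.08],"spin": 0},
  {"fingers": 1,"translation": [0,0,0.04],"spin": 0},
  {"fingers": 1,"translation": [0,0,0],"spin": 0},
  {"fingers": 1,"translation": [0,0,0],"spin": 0},
])

```text
time: 18.85
eef_pos: [0.4489, -0.1374, 0.0644]
tool_rot: [180.0, 0.0, 157.0]
force: [0.3, -0.2, -3.6]
finger_gap: 0.0654
grasp_force: 51.9
```

Emit:
play_rows([
  {"fingers": 1,"translation": [0,0,0.025],"spin": 0},
  {"fingers": 1,"translation": [0,0,0],"spin": 0},
  {"fingers": 1,"translation": [0,0,0],"spin": 0},
])

```text
time: 19.15
eef_pos: [0.4496, -0.1378, 0.0638]
tool_rot: [-180.0, 0.2, 157.0]
force: [-3.9, 1.0, 16.1]
finger_gap: 0.0654
grasp_force: 53.1
```

Emit:
play_rows([
  {"fingers": -0.4,"translation": [0,0,-0.01],"spin": 0},
  {"fingers": -0.6,"translation": [0,0,0],"spin": 0},
  {"fingers": -1,"translation": [0,0,0],"spin": 0},
  {"fingers": -1,"translation": [0,0,0],"spin": 0},
  {"fingers": -1,"translation": [0,0,0],"spin": 0},
  {"fingers": -1,"translation": [0,0,-0.2],"spin": 0},
  {"fingers": -1,"translation": [0,0,-0.3],"spin": 0},
  {"fingers": -1,"translation": [0,0,-0.4],"spin": 0},
  {"fingers": -1,"translation": [0,0,-0.4],"spin": 0},
  {"fingers": -1,"translation": [0,0,-0.4],"spin": 0},
  {"fingers": -1,"translation": [0,0,0],"spin": 0},
  {"fingers": -1,"translation": [0,0,0],"spin": 0},
])

```text
time: 20.35
eef_pos: [0.4488, -0.1374, 0.2331]
tool_rot: [180.0, 0.1, 157.0]
force: [-0.8, -0.8, -0.5]
finger_gap: 0.0854
grasp_force: 0.0
```

```bash
python3 - <<'E'
from h import *
to(.511,.0892,.23,157)
i,im,d=wshot('w8'); lid(i,d,(.447,-.137),.09,.15); held(i,im,d,.1167); print('narrow'); block(i,im,d,(.467,-.308)); print('little'); lid(i,d,(.51,.09),.04,.08)
E
```

```text
pos [ 0.4488 -0.1374  0.2331] rot [1.8000e+02 9.0000e-02 1.5704e+02] gap 0.0854 t 20.35
tool shift (shares of 100mm): x 0.311 y 2.329 z 0.031  spin total 0.001
  lid circle [ 447.8 -139.2] r 32.4 z 0.117 mean [ 0.4464 -0.1385] 3411
held lid z 0.1171 mean [ 0.4466 -0.1388] circle ((447.9798278808594, -139.18515014648438), 32.30704116821289); tool x range -0.0320 0.0315  y range -0.0331 0.0292
narrow
 table z 0.0005 block: depth c [ 467.1 -308.7] size [102.2 100.4] ang 86.9 z 0.0217 n 3559
  colour c [ 466.6 -306.7] [103.8 100.8] 86.9
  floor circle [ 468.  -310.3] 22.5 z 0.0098
little
  lid circle [508.6  88.1] r 17.9 z 0.0572 mean [0.508  0.0865] 788
```

Tall jar's lid dropped exactly 12 mm, ~2 mm off centre: seated. Now the little jar.

Emit:
play_rows([
  {"fingers": -1,"translation": [0.05,0.35,0],"spin": 0},
  {"fingers": -1,"translation": [0.05,0.4,0],"spin": 0},
  {"fingers": -1,"translation": [0.05,0.4,0],"spin": 0},
  {"fingers": -1,"translation": [0.05,0.4,0],"spin": 0},
  {"fingers": -1,"translation": [0.05,0.4,0],"spin": 0},
  {"fingers": -1,"translation": [0.05,0.38,0],"spin": 0},
  {"fingers": -1,"translation": [0,0,0],"spin": 0},
  {"fingers": -1,"translation": [0,0,0],"spin": 0},
  {"fingers": -1,"translation": [0,0,0],"spin": 0},
])

```text
time: 21.3
eef_pos: [0.5113, 0.0882, 0.2316]
tool_rot: [-179.9, -0.1, 157.0]
force: [-1.1, 0.2, -1.1]
finger_gap: 0.086
grasp_force: 0.0
```

```bash
python3 - <<'E'
from h import *
to(.51,.089,.027,157)
i,im,d=wshot('w9'); lid(i,d,(.51,.089),.04,.08); held(i,im,d,.0575)
E
```

```text
pos [0.5113 0.0882 0.2316] rot [-1.7992e+02 -1.2000e-01  1.5701e+02] gap 0.086 t 21.3
tool shift (shares of 100mm): x 0.015 y 0.003 z 2.046  spin total 0.000
  lid circle [509.   89.8] r 17.4 z 0.0571 mean [0.5085 0.0896] 681
held lid z 0.0572 mean [0.509  0.0892] circle ((509.2094421386719, 89.64871978759766), 17.173809051513672); tool x range -0.0136 0.0194  y range -0.0154 0.0168
```

Emit:
play_rows([
  {"fingers": -1,"translation": [0.025,0.005,0.2],"spin": 0},
  {"fingers": -1,"translation": [0,0,0.4],"spin": 0},
  {"fingers": -1,"translation": [0,0,0.4],"spin": 0},
  {"fingers": -1,"translation": [0,0,0.4],"spin": 0},
  {"fingers": -1,"translation": [0,0,0.3],"spin": 0},
  {"fingers": -1,"translation": [0,0,0.2],"spin": 0},
  {"fingers": -1,"translation": [0,0,0.13],"spin": 0},
  {"fingers": 0,"translation": [0,0,0],"spin": 0},
  {"fingers": 0.1,"translation": [0,0,0],"spin": 0},
  {"fingers": 1,"translation": [0,0,0],"spin": 0},
  {"fingers": 1,"translation": [0,0,0],"spin": 0},
  {"fingers": 1,"translation": [0,0,0],"spin": 0},
], newtons=25)

```text
time: 22.55
eef_pos: [0.5106, 0.0902, 0.031]
tool_rot: [180.0, 0.1, 157.0]
force: [-0.6, -2.4, 6.4]
finger_gap: 0.0354
grasp_force: 25.0
```

Emit:
play_rows([
  {"fingers": 1,"translation": [0,0,0],"spin": 0},
  {"fingers": 1,"translation": [0,0,0],"spin": 0},
  {"fingers": 1,"translation": [0,0,0],"spin": 0},
])

```text
time: 22.85
eef_pos: [0.5106, 0.0901, 0.031]
tool_rot: [180.0, 0.1, 157.0]
force: [-0.7, -1.6, 5.6]
finger_gap: 0.0353
grasp_force: 25.0
```

Emit:
play_rows([
  {"fingers": 1,"translation": [0,0,-0.1],"spin": 0},
  {"fingers": 1,"translation": [0,0,-0.4],"spin": 0},
  {"fingers": 1,"translation": [0,0,-0.4],"spin": 0},
  {"fingers": 1,"translation": [0,0,-0.4],"spin": 0},
  {"fingers": 1,"translation": [0,0,-0.3],"spin": 0},
  {"fingers": 1,"translation": [0,0,0],"spin": 0},
  {"fingers": 1,"translation": [0,0,0],"spin": 0},
])

```text
time: 23.55
eef_pos: [0.5098, 0.0905, 0.1906]
tool_rot: [180.0, 0.1, 157.0]
force: [-0.9, -0.2, -1.0]
finger_gap: 0.0354
grasp_force: 25.3
```

```bash
python3 - <<'E'
from h import *
to(.467,-.3085,.19,157)
E
```

```text
pos [0.5098 0.0905 0.1906] rot [1.7995e+02 8.0000e-02 1.5704e+02] gap 0.0354 t 23.55
tool shift (shares of 100mm): x -1.162 y -3.841 z 0.006  spin total 0.002
```

Emit:
play_rows([
  {"fingers": 1,"translation": [-0.06,-0.2,0],"spin": 0},
  {"fingers": 1,"translation": [-0.12,-0.4,0],"spin": 0},
  {"fingers": 1,"translation": [-0.12,-0.4,0],"spin": 0},
  {"fingers": 1,"translation": [-0.12,-0.4,0],"spin": 0},
  {"fingers": 1,"translation": [-0.12,-0.4,0],"spin": 0},
  {"fingers": 1,"translation": [-0.12,-0.4,0],"spin": 0},
  {"fingers": 1,"translation": [-0.12,-0.4,0],"spin": 0},
  {"fingers": 1,"translation": [-0.12,-0.4,0],"spin": 0},
  {"fingers": 1,"translation": [-0.12,-0.4,0],"spin": 0},
  {"fingers": 1,"translation": [-0.1,-0.3,0],"spin": 0},
  {"fingers": 1,"translation": [-0.04,-0.14,0],"spin": 0},
  {"fingers": 1,"translation": [0,0,0],"spin": 0},
])

```text
time: 24.75
eef_pos: [0.4659, -0.3094, 0.1882]
tool_rot: [179.9, -0.1, 156.9]
force: [0.2, 0.4, -0.6]
finger_gap: 0.0357
grasp_force: 25.3
```

Emit:
play_rows([
  {"fingers": 1,"translation": [0,0,0.3],"spin": 0},
  {"fingers": 1,"translation": [0,0,0.4],"spin": 0},
  {"fingers": 1,"translation": [0,0,0.3],"spin": 0},
  {"fingers": 1,"translation": [0,0,0],"spin": 0},
  {"fingers": 1,"translation": [0,0,0],"spin": 0},
  {"fingers": 1,"translation": [0,0,0],"spin": 0},
])

```text
time: 25.35
eef_pos: [0.468, -0.3085, 0.0916]
tool_rot: [-180.0, 0.2, 157.1]
force: [0.0, -0.5, 0.2]
finger_gap: 0.0352
grasp_force: 25.3
```

```bash
python3 - <<'E'
from h import *
to(.467,-.3085,.038,157)
o=r.get_obs()['eef_pos']; i,im,d=wshot('w10'); held(i,im,d,o[2]-.027+.0535); block(i,im,d,(.467,-.3085))
E
```

```text
pos [ 0.468  -0.3085  0.0916] rot [-1.7996e+02  1.7000e-01  1.5708e+02] gap 0.0352 t 25.35
tool shift (shares of 100mm): x 0.009 y -0.004 z 0.536  spin total 0.003
held lid z 0.1178 mean [ 0.4655 -0.3076] circle ((466.69677734375, -308.2633972167969), 18.063379287719727); tool x range -0.0164 0.0184  y range -0.0177 0.0169
 table z 0.0004 block: depth c [ 467.2 -308.6] size [100.4 100.4] ang 87.0 z 0.0217 n 9519
  colour c [ 466.7 -308.5] [ 99.9 100.5] 87.0
  floor circle [ 467.5 -308.6] 23.0 z 0.0098
```

View pics/w10.png

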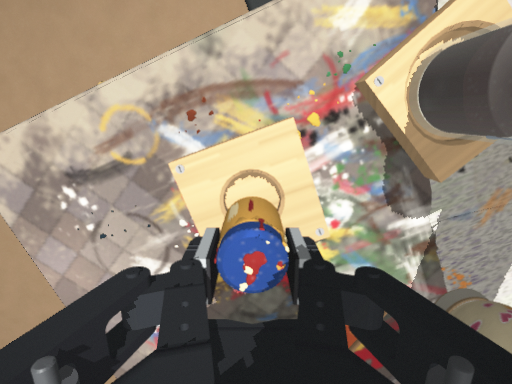

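The little jar's lid at (252,258) is centred over the narrow recess (252,192) within 1 mm. I lower it.

Emit:
play_rows([
  {"fingers": 1,"translation": [0,0,0.15],"spin": 0},
  {"fingers": 1,"translation": [0,0,0.15],"spin": 0},
  {"fingers": 1,"translation": [0,0,0.12],"spin": 0},
  {"fingers": 1,"translation": [0,0,0.07],"spin": 0},
  {"fingers": 1,"translation": [0,0,0.04],"spin": 0},
  {"fingers": 1,"translation": [0,0,0],"spin": 0},
  {"fingers": 1,"translation": [0,0,0],"spin": 0},
])

```text
time: 26.1
eef_pos: [0.4672, -0.3087, 0.0372]
tool_rot: [-180.0, 0.1, 157.0]
force: [0.4, 0.5, -1.0]
finger_gap: 0.0355
grasp_force: 25.4
```

Emit:
play_rows([
  {"fingers": 1,"translation": [0,0,0.02],"spin": 0},
  {"fingers": 1,"translation": [0,0,0],"spin": 0},
  {"fingers": 1,"translation": [0,0,0],"spin": 0},
])

```text
time: 26.4
eef_pos: [0.4674, -0.3088, 0.0368]
tool_rot: [-180.0, 0.1, 157.0]
force: [-2.7, 3.4, 14.6]
finger_gap: 0.0354
grasp_force: 26.6
```

Emit:
play_rows([
  {"fingers": 0.3,"translation": [0,0,-0.01],"spin": 0},
  {"fingers": 0.2,"translation": [0,0,0],"spin": 0},
  {"fingers": 0,"translation": [0,0,0],"spin": 0},
  {"fingers": -0.6,"translation": [0,0,0],"spin": 0},
  {"fingers": -0.6,"translation": [0,0,-0.1],"spin": 0},
  {"fingers": -0.6,"translation": [0,0,-0.3],"spin": 0},
  {"fingers": -0.6,"translation": [0,0,-0.4],"spin": 0},
  {"fingers": -0.6,"translation": [0,0,-0.4],"spin": 0},
  {"fingers": -0.6,"translation": [0,0,-0.4],"spin": 0},
  {"fingers": -0.6,"translation": [0,0,-0.4],"spin": 0},
  {"fingers": -0.6,"translation": [0,0,0],"spin": 0},
  {"fingers": -0.6,"translation": [0,0,0],"spin": 0},
])

```text
time: 27.6
eef_pos: [0.467, -0.3086, 0.237]
tool_rot: [-180.0, 0.1, 157.0]
force: [-0.1, 0.3, -0.4]
finger_gap: 0.0685
grasp_force: 0.0
```

```bash
python3 - <<'E'
from h import *
i,im,d=wshot('w11'); held(i,im,d,.0635); block(i,im,d,(.467,-.3085)); lid(i,d,(.467,-.3085),.05,.09)
print('tall'); block(i,im,d,(.447,-.137)); lid(i,d,(.447,-.137),.1,.15)
im,d=r.capture('top'); save('top1',im); i=cam('top')
for c in [(.479,.356,.05,.09),(.447,-.137,.1,.15),(.467,-.3085,.05,.09)]:
    block(i,im,d,c[:2]); lid(i,d,c[:2],*c[2:])
s,_=r.capture('side'); save('end',np.hstack([cv2.resize(im[60:280,90:430],(400,259)),cv2.resize(s[120:320,100:360],(400,259))]))
print(r.get_obs()['force'])
E
```

```text
held lid z 0.0631 mean [ 0.4661 -0.3075] circle ((466.6158142089844, -307.8479309082031), 17.273536682128906); tool x range -0.0162 0.0169  y range -0.0156 0.0166
 table z 0.0002 block: depth c [ 467.1 -308.3] size [100.3 100.3] ang 87.1 z 0.0217 n 4964
  colour c [ 466.9 -308.3] [ 99.9 100.2] 87.0
  floor circle [ 467.5 -308.3] 22.9 z 0.0097
  lid circle [ 466.4 -307.6] r 17.5 z 0.0631 mean [ 0.4658 -0.3076] 688
tall
 table z 0.0005 block: depth c [ 446.7 -137.5] size [100.3 101.5] ang 19.5 z 0.0217 n 2851
  colour c [ 446.8 -138.7] [100.9 102.1] 19.4
  floor circle [ 447.4 -136.4] 39.2 z 0.01
  lid circle [ 447.3 -140.1] r 32.7 z 0.1171 mean [ 0.4464 -0.1415] 4403
 table z 0.0010 block: depth c [477.2 356.6] size [100.8 101.1] ang 4.6 z 0.0219 n 729
  colour c [476.2 356.3] [101.5 100.3] 5.9
  floor circle [479.5 359.8] 33.7 z 0.0095
  lid circle [477.5 356.9] r 27.4 z 0.065 mean [0.4772 0.3566] 292
 table z 0.0009 block: depth c [ 444.8 -137.9] size [100.2 100.5] ang 19.1 z 0.0220 n 514
  colour c [ 444.5 -137.5] [ 99.9 100.5] 19.1
  floor circle [ 444.8 -138.7] 38.5 z 0.01
  lid circle [ 445.4 -140.4] r 31.8 z 0.1174 mean [ 0.445  -0.1404] 437
 table z 0.0007 block: depth c [ 465.3 -308. ] size [ 98.7 100.5] ang 86.8 z 0.0220 n 634
  colour c [ 465.  -307.3] [100.1 100.7] 86.9
  floor circle [ 466.9 -308.8] 21.9 z 0.0114
  lid circle [ 465.8 -307.8] r 17.1 z 0.0637 mean [ 0.4666 -0.3058] 88
[-0.23079601 -0.49634232 -0.13982746]
```

View pics/end.png

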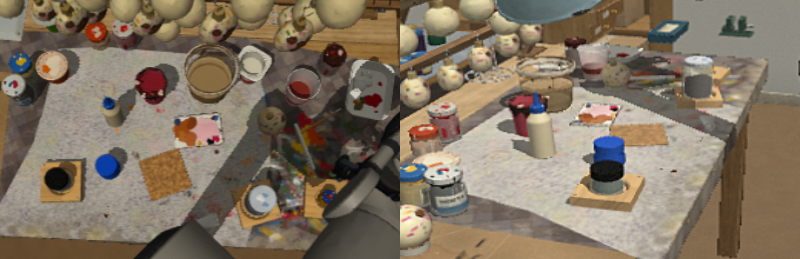

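All three jars stand seated and upright within about 3 mm of their recess centres; the glue bottle, bauble and blue look-alike look unmoved. Handing in.

```bash
python3 -c "
from plant import r
print(r.sign_off())"
```

```text
the job is handed in; nothing more can be done
None
```

The job is handed in at about 28 s of robot time: by my last camera measurements each jar stands upright, fully down and within about 3 mm of its own recess centre, and the sign-off call returned no verdict.

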